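# Seat a splined sprocket on a keyed hub and lock it with the keeper

### The job

Slide the loose sprocket onto the leaning splined hub of the bench stand, toothed plate first and collar outward, turned so that its broad slot takes the hub's broad master rib and it sits fully home against the shoulder. Then swing the keeper arm over the collar until it meets its stop, and let go of everything. Leave the mug and the small tin beside them where they stand.

Things in the scene. Friction and masses are not known exactly. Their poses are not given: they have to be found in the camera images.
- sprocket: Loose steel sprocket, 0.25 kg, lying flat, collar up. Toothed plate 97 mm across, 8 mm thick; on it a round collar of 54 mm outer diameter from 8 to 40 mm above the underside (grasp there, any way round). Origin: centre of the underside (plate side); z points out of the collar end along the axis; x from the axis to the middle of the bore's broad slot.
- sprocket_mouth (a point): Centre of the sprocket's bore at the collar end, 40 mm above its origin, same axes. The bore runs right through with five slots 72 degrees apart, out to 22 mm radius: one broad slot 15.5 mm wide (on x), four narrow ones 8.5 mm wide; the lands between them reach in to 16.2 mm radius.
- hub_shoulder (a point): Centre of the aluminium hub's flat shoulder (62 mm diameter, 98 mm above the table). The frame turns with the hub: z is outward along the hub's axis, which leans 26 degrees from vertical to the stand's front; x from the axis to the middle of the broad master rib. The hub turns stiffly (0.5 N m drag) and starts up to 34 degrees either way. Home: the sprocket's underside lies on the shoulder.
- hub_nose (a point): Tip of the hub's nose, on the axis 40 mm above the shoulder, same axes. Core 29.8 mm diameter; five ribs 72 degrees apart to 19.5 mm radius, the master rib 13 mm wide (on x), four 6 mm wide, from the shoulder to 28 mm above it (last 3 mm 2.4 mm narrower, to 18.5 mm radius); above them the nose tapers to 18 mm diameter at its tip.
- keeper (a joint): Angle (rad) of the keeper, a flat swing arm on a post of the stand, 74 mm from the hub's axis and parallel to it. 0: at its stop, the arm over the collar's end (3 mm above it when the sprocket is home; it cannot pass over one that is not home). Larger: swung open towards the stand's front, up to 2.3. Starts open at 1.2 to 1.7 and stays where it is left (0.1 N m drag).
- keeper_pivot (a point): Point on the keeper's pivot axis at mid thickness of the arm, 46 mm above the shoulder's level along the axis. The frame turns with the arm: z is outward along the axis (as the hub's), -y points along the arm to its free end, 90 mm away. Arm 16 mm wide, 6 mm thick. Opening turns it about -z (clockwise seen from outside), closing about +z.
- keeper_knob (a point): Centre of the end face of the black knob on the keeper: a round pin 16 mm in diameter that stands 26 mm up from the arm along the pivot's axis, 60 mm from the pivot; axes as at keeper_pivot.
- stand: Grey bench stand that carries hub and keeper, fixed to the table: base plate 150 x 160 mm. Origin at the underside of the base; -x is its front, to which the hub leans (turned to the robot's left by 30 to 65 degrees); the hub's shoulder is centred 10 mm in front of the origin and 98 mm up; the keeper's post is on its +y side.
- mug: Bystander: white dotted mug, 93 mm high; origin under its centre.
- fuse_tin: Bystander: small flat tin, 48 x 72 x 18 mm; origin under its centre.

How it is judged:
By the outcome, as a careful person would: the job done as asked, in the order asked, and still so for the second after the job is handed in, with the robot touching nothing.
It also fails if it takes over 48 s, if anything falls off the work surface, if the arm or the gripper's body presses on something with over 40 N, if the wrist force passes 120 N, or if a joint passes its speed limit or range.

### The arm

A 6-joint arm with a two-finger parallel gripper is mounted at the origin on the work surface; the furniture and walls round the work are solid. World frame = base frame: x ahead of the robot, y to its left, z up, the work surface at z = 0. Lengths are in mm, angles in degrees, forces in N, time in s.
With the tool pointing down it reaches from about 300 to 850 mm from the base axis. Payload 4.2 kg.
Tool frame: the origin (TCP) lies on the centre line of the jaws, within the pads' length; the fingertips stand 11 mm ahead of it and the grasp point (between the pads) lies 8 mm behind it; z points along the fingers, y is the line along which they close (so a half turn about z gives the same grasp; the last joint's range is limited). The gripper opens to 91 mm and grips with 3 to 60 N. Pads are 32 mm wide; open, the fingers measure 118 mm over their backs; the gripper's body (76 mm by 178 mm) begins 60 mm behind the grasp point.
Start: joints at [63.942, 18.312, 89.639, -0, 72.044, -1.146], TCP at [242.211, 521.513, 224.976] pointing down, gripper open.
Joint ranges: [-177.97, 177.97], [-48.28, 115.42], [12.27, 149.76], [-77.06, 257.06], [2.81, 150.46], [-146.56, 146.56]. Speed limits (degrees/s): [147.25, 147.25, 180, 180, 180, 180].

### API

Orientations are given as [roll, pitch, yaw] about the fixed x, y, z axes, in that order (R = Rz(yaw) Ry(pitch) Rx(roll)).
In Python, from workcell import env, grab_frame, camera_model, models gives the robot as it stands.
- The arm moves only by the shell command python3 -m crank 'ROWS' [FORCE]. ROWS is text: rows parted by semicolons, each of 7 numbers parted by spaces: the closure, from -1 (fully open) to 1 (shut), so that 0 is half open, then the shift along the tool's x, y, z in mm, then the turn, a rotation vector about the tool's x, y, z in degrees. A call has 1 to 10 rows; each row shifts and turns the commanded pose from where the row before left it, along the tool's axes as they then stand; what a row does not reach is not made up. A row lasts 1/8 s, in which the tool goes at most 62.5 mm and 10.7 degrees, less where a joint would pass 70% of its speed; a pose out of reach is approached as far as the arm can. A call is refused whole if a number of a shift passes 62.5 or a number of a turn 10.7, either way. A call with a gripper value outside its range is refused whole. The fingers move at their own pace and stop on an object; FORCE is the grip in N (left out, the last holds). Time passes only in rows, so rows that do not move let the fingers close. It gives the time, the measured TCP pose, the force, the opening and the grip force at its end, in the units of the state.
- env.state(): the state, without advancing time (a new reading comes with each control period).
- grab_frame(name): name is "scene" or "top"; returns the picture (480x640x3 uint8, blue, green, red); there is no depth.
- camera_model(name): a dict with "K" (3x3 intrinsics, pixels), "k1" (the pictures are not rectified: a ray, as slopes to the right and down, at radius r is drawn at 1 + k1 r^2 times it, then the intrinsics apply), "R" (3x3) and "t" (3): a world point X has camera coordinates R X + t. Camera axes: x right, y down, z forward; pixel columns grow to the right and rows downward; lengths in mm; the calibration is good to about 2 mm. A picture is of the moment at which its call begins. camera_model takes no time and is no camera call.
- env.job_done(): hands the job in; it is judged then, once.
Trained networks look in the newest picture that a camera, given by its name, has taken for a name from the list of things; names that differ only in an ending like _2 or _b are one class to them, and where a whole thing is asked for, a point or a joint stands for the part that bears it (a point fixed in the world has none). Each returns a list of dicts, best first, with "p" (0 to 1); they miss things now and then, are a little off and sometimes report something else, mostly with a low value. They report only what shows in the picture. A call takes as long as a camera call.
- models.search_frame(name, camera): "point" ([x, y, z] in mm, in world coordinates, good to about 4 mm: the middle of the surface that is visible of it).
The state is a dict: "time_s": time; "qpos": joint angles; "qvel": joint speeds; "effort": joint torques, N m; "ee_pos": TCP position; "ee_rot": TCP orientation; "force": force on the tool from outside, world axes, zero at the start; "torque": the same for the moment, N m; "gripper_width": finger opening in mm; "gripper_force": force on a finger pad.
Only numpy, scipy, OpenCV 4.12 (cv2) and the standard library are available. Lean on these libraries where they do the work, as an engineer would, in place of code of your own. Each camera call takes 0.05 s, during which the arm holds its last target. There are 200 camera calls.

## Working session

There is one attempt and no reset: what is moved stays moved. The work goes in short steps, Python scripts to look and compute and a shell command to move; the robot and the scene stay as the last step left them, time stands still between calls to the robot, and variables do not carry over. Pictures are saved under pics/ and viewed, at most 10 in all, crops included, and the job is handed in when it is done.

```bash
ls; mkdir -p pics
cat > h.py <<'E'
import numpy as np,cv2
from scipy.spatial.transform import Rotation as Ro
from workcell import env,grab_frame,camera_model,models
def proj(X,c):
    m=camera_model(c);P=np.atleast_2d(X)@np.array(m['R']).T+np.array(m['t']);s=P[:,:2]/P[:,2:]
    s=s*(1+m['k1']*(s**2).sum(1,keepdims=True));K=np.array(m['K']);return np.c_[s,np.ones(len(s))]@K[:2].T
def ray(uv,c):
    m=camera_model(c);K=np.array(m['K']);d=np.linalg.solve(K,[uv[0],uv[1],1])[:2];s=d.copy()
    for _ in range(20): s=d/(1+m['k1']*(s@s))
    R=np.array(m['R']);return -R.T@np.array(m['t']),R.T@np.r_[s,1]
def onz(uv,c,z):
    o,d=ray(uv,c);return o+d*(z-o[2])/d[2]
E
python3 - <<'E'
from h import *
np.set_printoptions(precision=1,suppress=True)
for c in("scene","top"):
    cv2.imwrite(f"pics/{c}0.png",grab_frame(c));m=camera_model(c);print(c,m['K'],m['k1'],-np.array(m['R']).T@np.array(m['t']))
    for n in("sprocket","sprocket_mouth","hub_shoulder","hub_nose","keeper","keeper_pivot","keeper_knob","stand","mug","fuse_tin"):
        print(n,[(np.round(d['point']),round(d['p'],2)) for d in models.search_frame(n,c)[:2]])
print(env.state()['time_s'])
E
```

```text
pics
scene [[451.    0.  316. ]
 [  0.  451.  242.7]
 [  0.    0.    1. ]] -0.08989454170515779 [  -8.6 -208.9  751. ]
sprocket [(array([447., -56.,  10.]), 0.58)]
sprocket_mouth [(array([447., -59.,   9.]), 0.85)]
hub_shoulder [(array([515., 206., 104.]), 0.78)]
hub_nose [(array([516., 206., 111.]), 0.73)]
keeper [(array([600., 267., 132.]), 0.55)]
keeper_pivot [(array([601., 271., 131.]), 0.83)]
keeper_knob [(array([604., 270., 134.]), 0.84)]
stand [(array([515., 182.,  42.]), 0.94)]
mug [(array([605.,  31.,  65.]), 0.73)]
fuse_tin [(array([561., -63.,  20.]), 0.78)]
top [[618.7   0.  328.7]
 [  0.  618.7 243. ]
 [  0.    0.    1. ]] -0.11390166537048284 [ 462.6   97.5 1320.5]
sprocket [(array([462., -53.,   9.]), 0.67)]
sprocket_mouth [(array([461., -53.,   6.]), 0.76)]
hub_shoulder [(array([518., 204., 108.]), 0.97)]
hub_nose [(array([520., 208., 107.]), 0.58)]
keeper [(array([602., 250., 136.]), 0.92)]
keeper_pivot [(array([602., 252., 138.]), 0.62)]
keeper_knob [(array([605., 254., 135.]), 0.65)]
stand [(array([534., 195.,  64.]), 0.97), (array([572., -66.,  17.]), 0.51)]
mug [(array([623.,  23.,  35.]), 0.63)]
fuse_tin [(array([572., -66.,  19.]), 0.72)]
1.1
```

Run:
```python
from h import *
a=cv2.imread("pics/top0.png");b=cv2.imread("pics/scene0.png")
print(proj([[518,204,108],[461,-53,20]],"top"),proj([[518,204,108],[450,-55,20]],"scene"))
def crop(im,c,w,h):
    u,v=[int(x) for x in c];return im[max(v-h,0):v+h,max(u-w,0):u+w]
def cc(im,p,w): return cv2.resize(crop(im,p,w,w),(390,290) if 0 else (290,290),interpolation=cv2.INTER_CUBIC)
p=proj([[518,204,108],[461,-53,20]],"top");q=proj([[518,204,108],[450,-55,20]],"scene")
g=np.vstack([np.hstack([cc(a,p[0],80),cc(a,p[1],40)]),np.hstack([cc(b,q[0],80),cc(b,q[1],50)])])
cv2.imwrite("pics/crops0.png",g)
```

```text
[[284.29346749 236.50772086]
 [410.21392678 265.10982683]] [[277.31009753 227.52570578]
 [371.01015929 332.31065635]]
```

View pics/top0.png

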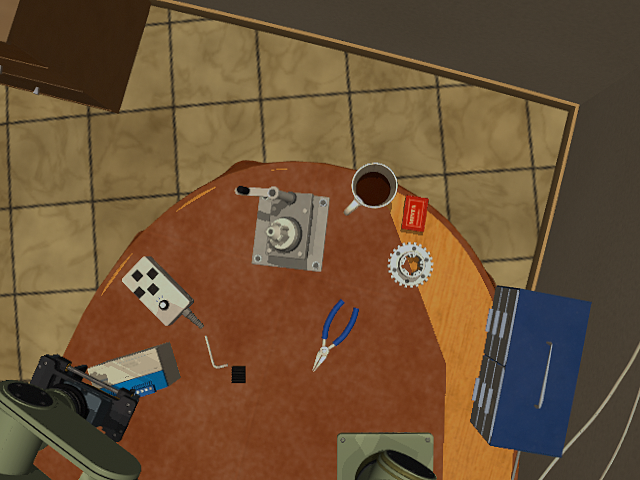

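View pics/crops0.png

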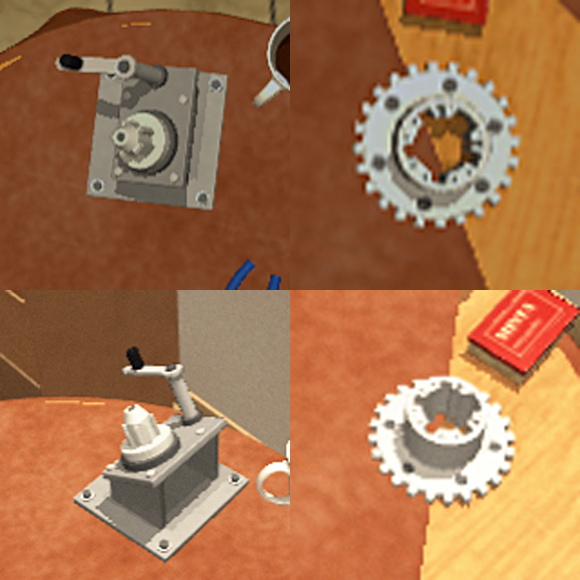

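The top view shows the stand at about (290,232) with its hub leaning image-left and the keeper arm swung open with its knob at (243,190). The sprocket is at (410,265), collar up. Next I need enlarged crops for fitting.

Run:
```python
from h import *
def cc(c,x0,y0,w,h):
    return cv2.resize(cv2.imread(f"pics/{c}0.png")[y0:y0+h,x0:x0+w],None,fx=5,fy=5,interpolation=cv2.INTER_LANCZOS4)
cv2.imwrite("pics/st.png",np.hstack([cc("top",230,175,80,105),cc("scene",240,185,80,105)]))
b=np.hstack([cv2.resize(cv2.imread("pics/top0.png")[240:292,384:436],(400,400),interpolation=cv2.INTER_LANCZOS4),cv2.resize(cv2.imread("pics/scene0.png")[305:360,340:405],(400,338),interpolation=cv2.INTER_LANCZOS4)[:338].repeat(1,0) if 0 else cv2.resize(cv2.imread("pics/scene0.png")[300:365,340:405],(400,400),interpolation=cv2.INTER_LANCZOS4)])
cv2.imwrite("pics/sp.png",b)
# sensitivity
print(proj([[460,-55,0],[560,-55,0],[460,45,0]],"top"))
```

```text
[[410.0694102  265.56803245]
 [409.72920325 218.78190115]
 [363.21070208 265.72823155]]
```

View pics/st.png

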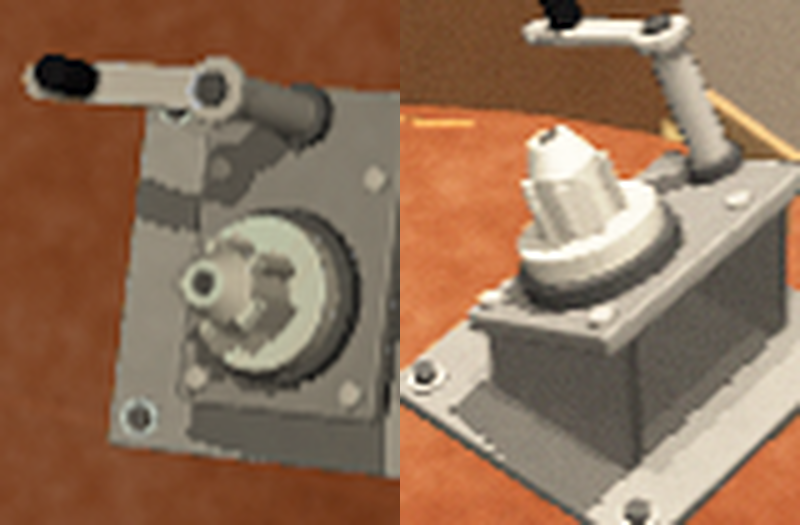

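View pics/sp.png

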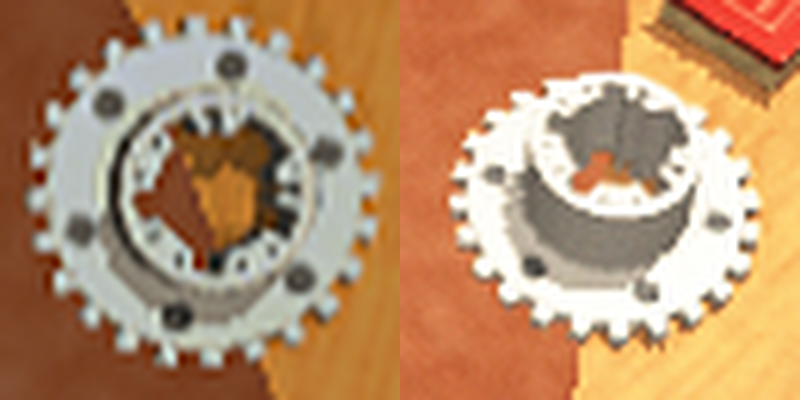

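The crops show the hub nose tip at top px (270.6,231.6) and scene px (269.6,212), the pivot bolt at top px (272,192.6), and the sprocket's slotted bore in both views. Next I fit the stand pose, then render models to fit the phase angles.

```bash
cat > fit.py <<'E'
from h import *
from scipy.optimize import least_squares
np.set_printoptions(precision=2,suppress=True)
B=np.radians(26)
def stand(p): # x,y,yaw -> R,o ; hub frame (phase 0 = stand x tilted)
    Rs=Ro.from_euler('z',p[2]).as_matrix();o=np.r_[p[:2],0]
    Rh=Rs@Ro.from_euler('y',-B).as_matrix();sh=o+Rs@[-10,0,98];return Rs,o,Rh,sh
def pts(p):
    Rs,o,Rh,sh=stand(p);k=p[4]
    d=np.r_[-np.sin(k),-np.cos(k),0]
    base=lambda x,y:o+Rs@[x,y,p[3]]
    h=lambda v:sh+Rh@np.array(v)
    piv=np.r_[0,74,0]
    return dict(FR=base(-75,-80),BL=base(75,80),BR=base(75,-80),nose=h([0,0,40]),piv=h(piv+[0,0,52]),knob=h(piv+d*60+[0,0,75]))
obs={'top':dict(FR=(251.7,263.3),BL=(329.,196.5),BR=(321.,271.8),nose=(270.6,231.6),piv=(272,192.6),knob=(240,190)),
 'scene':dict(FR=(238.4,262.9),BR=(288,296),BL=(334.4,251.8)if 0 else None,nose=(269.6,212),piv=(291,189.4),knob=(269.3,181))}
obs['scene'].pop('BL'); obs['scene']['BR']=(288,296)
def res(p):
    P=pts(p);return np.concatenate([(proj(P[k],c)[0]-uv) for c in obs for k,uv in obs[c].items()])
if __name__=="__main__":
    s=None
    for y0 in np.radians([-120,-90,-60]):
        r=least_squares(res,[540,190,y0,8,1.45],loss='soft_l1')
        if s is None or r.cost<s.cost:s=r
    print(s.cost,s.x,np.degrees(s.x[2]),np.degrees(s.x[4]));print(res(s.x).reshape(-1,2))
    np.save('stand.npy',s.x);P=pts(s.x);print(P)
E
python3 fit.py
```

```text
Traceback (most recent call last):
  File "fit.py", line 23, in <module>
    r=least_squares(res,[540,190,y0,8,1.45],loss='soft_l1')
  File "fit.py", line 19, in res
    P=pts(p);return np.concatenate([(proj(P[k],c)[0]-uv) for c in obs for k,uv in obs[c].items()])
                                     ~~~~^^^^^^^^
  File "h.py", line 5, in proj
    m=camera_model(c);P=np.atleast_2d(X)@np.array(m['R']).T+np.array(m['t']);s=P[:,:2]/P[:,2:]
ValueError: time passes only in moves, steps and waits
```

```bash
sed -i 's/^def proj/CM={c:camera_model(c) for c in ("scene","top")}\ndef proj/; s/m=camera_model(c)/m=CM[c]/' h.py; python3 fit.py
```

```text
20.4501057067944 [527.36 198.62  -1.66  14.1    1.53] -94.9772567988079 87.37763460371686
[[ 0.58  5.45]
 [ 0.19  2.97]
 [ 1.82  2.99]
 [ 1.09 -1.76]
 [-0.24 -1.78]
 [-0.97 -0.06]
 [-4.17 -0.09]
 [-0.49  0.03]
 [ 1.51 -0.98]
 [ 0.68 -1.76]
 [-1.07 -1.84]]
{'FR': array([454.17, 280.27,  14.1 ]), 'BL': array([600.55, 116.96,  14.1 ]), 'BR': array([441.15, 130.84,  14.1 ]), 'nose': array([529.75, 226.05, 133.95]), 'piv': array([603.93, 224.87, 144.74]), 'knob': array([606.74, 288.82, 139.13])}
```

```bash
sed -i "s/base=lambda x,y:o+Rs@\[x,y,p\[3\]\]/base=lambda x,y:o+Rs@[x,y+p[5],p[3]]/; s/8,1.45\]/8,1.45,0]/" fit.py; python3 fit.py
```

```text
3.3359358870305256 [522.75 200.44  -1.69   2.46   1.55  14.  ] -96.98724578336724 88.70767976416286
[[ 0.12 -0.28]
 [ 1.38  0.57]
 [ 0.45 -0.37]
 [ 0.2   0.14]
 [ 0.22  0.16]
 [-0.38 -0.01]
 [-1.   -0.57]
 [ 0.34  0.52]
 [-0.22 -0.26]
 [ 0.03 -0.67]
 [-0.67 -1.64]]
{'FR': array([466.36, 282.91,   2.46]), 'BL': array([606.92, 114.56,   2.46]), 'BR': array([448.11, 134.03,   2.46]), 'nose': array([526.1 , 227.77, 133.95]), 'piv': array([600.19, 223.99, 144.74]), 'knob': array([606.63, 287.68, 139.11])}
```

```bash
cat > rend.py <<'E'
from fit import *
S=3
def ribs(phase=0): return [(phase+i*2*np.pi/5, i==0) for i in range(5)]
def grid(a,b,n,m,f):
    u,v=np.meshgrid(np.linspace(*a,n),np.linspace(*b,m));return f(u.ravel(),v.ravel())
def cyl(r0,r1,z0,z1,n=300,m=60):
    def f(t,s):
        r=r0+(r1-r0)*s;P=np.c_[r*np.cos(t),r*np.sin(t),z0+(z1-z0)*s];N=np.c_[(z1-z0)*np.cos(t),(z1-z0)*np.sin(t),np.full_like(t,r0-r1)]
        return P,N/np.linalg.norm(N[0])
    return grid((0,2*np.pi),(0,1),n,m,f)
def disc(r0,r1,z,n=300,m=40):
    return grid((0,2*np.pi),(0,1),n,m,lambda t,s:(np.c_[(r0+(r1-r0)*s)*np.cos(t),(r0+(r1-r0)*s)*np.sin(t),np.full_like(t,z)],np.tile([0,0,1.],(len(t),1))))
def rotz(PN,a):
    R=Ro.from_euler('z',a).as_matrix();return PN[0]@R.T,PN[1]@R.T
def hub(ph):
    L=[disc(0,31,0),cyl(31,31,-12,0),cyl(14.9,14.9,0,28),cyl(14.9,9,28,40),disc(0,9,40)]
    for a,m in ribs(ph):
        w=6.5 if m else 3
        top=grid((-w,w),(0,28),30,60,lambda u,v:(np.c_[np.full_like(u,19.5),u,v],np.tile([1.,0,0],(len(u),1))))
        L.append(rotz(top,a))
        for s in(-1,1):
            L.append(rotz(grid((14,19.5),(0,28),20,60,lambda u,v:(np.c_[u,np.full_like(u,s*w),v],np.tile([0,s*1.,0],(len(u),1)))),a))
        L.append(rotz(grid((13,19.5),(-w,w),20,30,lambda u,v:(np.c_[u,v,np.full_like(u,28.)],np.tile([0,0,1.],(len(u),1)))),a))
    return L
def spr(ph):
    L=[disc(28,47,8,500,60),cyl(27,27,8,40)]
    # collar top minus slots, and bore bottom outline marks via walls
    x,y=[g.ravel() for g in np.meshgrid(np.arange(-27,27.1,.4),np.arange(-27,27.1,.4))];r=np.hypot(x,y)
    open_=r<16.2
    for a,m in ribs(ph):
        u=x*np.cos(a)+y*np.sin(a);v=-x*np.sin(a)+y*np.cos(a);open_|=(abs(v)<(7.75 if m else 4.25))&(u>0)&(r<22)
    k=(~open_)&(r<27);L.append((np.c_[x,y,0*x+40][k],np.tile([0,0,1.],(k.sum(),1))))
    f=open_;L.append((np.c_[x,y,0*x][f],np.tile([0,0,0.],(f.sum(),1)))) # floor
    # walls: boundary pixels of the opening
    n=int(round(len(x)**.5));M=open_.reshape(n,n).astype(np.uint8);E=(cv2.dilate(M,np.ones((3,3),np.uint8))-M).ravel()>0
    xb,yb=x[E],y[E];z=np.arange(0,39.5,.6);P=np.c_[np.repeat(xb,len(z)),np.repeat(yb,len(z)),np.tile(z,len(xb))]
    N=-P/np.linalg.norm(P[:,:2],axis=1)[:,None];N[:,2]=0;L.append((P,N));return L
def cost(L,R,o,c,img,win,ret=False):
    x0,y0,w,h=win;Z=np.full(w*h*S*S,1e9);I=np.full(w*h*S*S,-1);m=CM[c]
    P=np.vstack([o+p@R.T for p,_ in L]);N=np.vstack([n@R.T for _,n in L]);lab=np.concatenate([np.full(len(p),i) for i,(p,_) in enumerate(L)])
    uv=proj(P,c);d=(P@np.array(m['R']).T+np.array(m['t']))[:,2]
    a=np.floor((uv+.5-[x0,y0])*S).astype(int);ok=(a>=0).all(1)&(a[:,0]<w*S)&(a[:,1]<h*S);ix=np.where(ok)[0]
    ix=ix[np.argsort(-d[ix])];I[a[ix,1]*w*S+a[ix,0]]=ix
    hit=I>=0;F=np.zeros((w*h*S*S,4+LABS));F[hit,:3]=N[I[hit]];F[hit,3+np.minimum(lab[I[hit]],LABS)]=1
    F=F.reshape(h,S,w,S,-1).mean((1,3)).reshape(w*h,-1);full=hit.reshape(h,S,w,S).mean((1,3)).ravel()>.95
    y=img[y0:y0+h,x0:x0+w].mean(2).ravel()[full];A=F[full];s=np.linalg.lstsq(A,y,rcond=1e-6)[0];e=y-A@s
    if ret: o=np.zeros(w*h);o[full]=A@s;return o.reshape(h,w)
    return np.mean(np.minimum(abs(e),60)**2)
LABS=0
def prep(c): return cv2.imread(f"pics/{c}0.png").astype(float)
E
cat > run.py <<'E'
import rend; from rend import *
p=np.load('stand.npy');Rs,o,Rh,sh=stand(p);im={c:prep(c) for c in CM}
rend.LABS=5
W={c:(*(proj(sh+Rh@[0,0,15],c)[0].astype(int)-24),48,48) for c in CM}
C={c:np.array([cost(hub(np.radians(a)),Rh,sh,c,im[c],W[c]) for a in range(0,360,4)]) for c in CM}
for c in C: print(c,C[c].mean(),[(4*i,round(C[c][i])) for i in np.argsort(C[c])[:8]])
t=C['top']/C['top'].mean()+C['scene']/C['scene'].mean();print('hub',[(4*i,round(t[i],3)) for i in np.argsort(t)[:10]])
rend.LABS=4
for c,uv in (('top',(384+26*1.0,240+25)),('scene',None)): pass
from scipy.optimize import minimize
best=[]
W={'top':(384,240,52,52),'scene':(340,300,65,65)}
# sprocket centre per camera by sweep at coarse phases
for c in CM:
    r=[]
    for a in range(0,360,12):
        for dx in range(445,470,4):
            for dy in range(-64,-44,4):
                r.append((cost(spr(np.radians(a)),np.eye(3),np.array([dx,dy,0.]),c,im[c],W[c]),a,dx,dy))
    r.sort();print(c,[tuple(round(float(v)) for v in q) for q in r[:10]])
E
time python3 run.py
```

```text
scene 590.0364608760862 [(np.int64(320), 423), (np.int64(324), 423), (np.int64(176), 428), (np.int64(180), 437), (np.int64(172), 444), (np.int64(316), 455), (np.int64(244), 455), (np.int64(328), 464)]
top 588.6511703498985 [(np.int64(332), 431), (np.int64(328), 437), (np.int64(188), 463), (np.int64(184), 468), (np.int64(116), 470), (np.int64(260), 474), (np.int64(256), 482), (np.int64(112), 489)]
hub [(np.int64(328), np.float64(1.528)), (np.int64(324), np.float64(1.561)), (np.int64(180), np.float64(1.606)), (np.int64(184), np.float64(1.612)), (np.int64(332), np.float64(1.643)), (np.int64(320), np.float64(1.657)), (np.int64(176), np.float64(1.665)), (np.int64(112), np.float64(1.686)), (np.int64(188), np.float64(1.703)), (np.int64(252), np.float64(1.708))]
scene [(862, 24, 461, -56), (865, 312, 461, -56), (875, 96, 461, -56), (896, 168, 461, -56), (896, 324, 461, -56), (901, 252, 461, -56), (903, 240, 461, -56), (915, 180, 461, -56), (918, 36, 461, -56), (924, 108, 461, -56)]
top [(1123, 324, 461, -56), (1127, 24, 461, -56), (1143, 168, 461, -56), (1143, 108, 461, -56), (1149, 36, 461, -56), (1149, 180, 461, -56), (1150, 96, 461, -56), (1161, 252, 461, -56), (1165, 312, 461, -56), (1166, 240, 461, -56)]
real	2m45.516s
user	7m17.926s
sys	0m54.876s
```

```bash
sed -i 's/img\[y0:y0+h,x0:x0+w\].mean(2).ravel()\[full\]/img[y0:y0+h,x0:x0+w].reshape(-1,3)[full]/; s/o=np.zeros(w\*h);o\[full\]=A@s;return o.reshape(h,w)/o=np.zeros((w*h,3));o[full]=A@s;return o.reshape(h,w,3)/' rend.py
cat > run2.py <<'E'
import rend; from rend import *
from scipy.optimize import minimize
from multiprocessing import Pool
p=np.load('stand.npy');Rs,o,Rh,sh=stand(p);im={c:prep(c) for c in CM}
WH={c:(*(proj(sh+Rh@[0,0,15],c)[0].astype(int)-24),48,48) for c in CM}
WS={'top':(392,247,36,36),'scene':(346,305,50,44)}
def f(kind,c,q):
    rend.LABS=5 if kind=='h' else 4
    if kind=='h': return hub(q[2]),Rh,sh+Rh@[q[0],q[1],0],c,im[c],WH[c]
    return spr(q[2]),np.eye(3),np.array([460.5+q[0],-56+q[1],0]),c,im[c],WS[c]
def job(a):
    k,c,ph=a;n=[0]
    r=minimize(lambda q:cost(*f(k,c,(q[0],q[1],q[2]/20))),[0,0,np.radians(ph)*20],method='Nelder-Mead',options=dict(maxfev=70,initial_simplex=np.array([[0,0,0],[2,0,0],[0,2,0],[0,0,1.5]])+[0,0,np.radians(ph)*20]))
    return k,c,ph,r.fun,r.x[0],r.x[1],np.degrees(r.x[2]/20)
if __name__=="__main__":
    J=[(k,c,ph) for k,phs in(('h',[328,40,112,184,256]),('s',[24,96,168,240,312])) for c in CM for ph in phs]
    with Pool() as P: R=P.map(job,J,chunksize=1)
    for r in R: print(r[0],r[1],r[2],np.round(r[3:],1))
    rows=[]
    for k in 'hs':
        for c in CM:
            W=(WH if k=='h' else WS)[c];T=[im[c][W[1]:W[1]+W[3],W[0]:W[0]+W[2]]]
            for r in sorted([r for r in R if r[0]==k and r[1]==c],key=lambda r:r[3])[:3]:
                T.append(cost(*f(k,c,(r[4],r[5],np.radians(r[6]))),ret=True))
            rows.append(np.hstack([cv2.resize(np.clip(t,0,255).astype(np.uint8),(200,148),interpolation=cv2.INTER_CUBIC) for t in T]))
    cv2.imwrite('pics/cmp.png',np.vstack(rows))
E
nproc; export OPENBLAS_NUM_THREADS=1; time python3 run2.py
```

```text
4
h scene 328 [355.2   0.6  -1.4 325.2]
h scene 40 [418.5   0.8  -1.8  39.2]
h scene 112 [367.9   0.8  -1.5 111. ]
h scene 184 [376.8   1.   -1.9 182.3]
h scene 256 [392.1   1.   -1.2 246.5]
h top 328 [314.8  -1.2   0.7 327.6]
h top 40 [476.2  -1.5   0.8  45.9]
h top 112 [429.5  -0.6   0.6 113.8]
h top 184 [396.5  -0.6   0.6 185.4]
h top 256 [402.7  -1.1   1.1 255.2]
s scene 24 [774.9  -0.1   0.3  27.4]
s scene 96 [790.1  -0.2   0.5 101. ]
s scene 168 [797.2  -0.2   0.6 172.6]
s scene 240 [798.   -0.2   0.6 245.7]
s scene 312 [720.7  -0.1   0.7 317.5]
s top 24 [965.5   1.6   1.4  27. ]
s top 96 [957.1   1.6   1.4 102. ]
s top 168 [970.9   1.6   1.5 172.4]
s top 240 [1010.2    1.3    1.5  243.5]
s top 312 [913.3   1.6   1.5 317.9]
real	0m21.705s
user	0m54.711s
sys	0m21.990s
```

View pics/cmp.png

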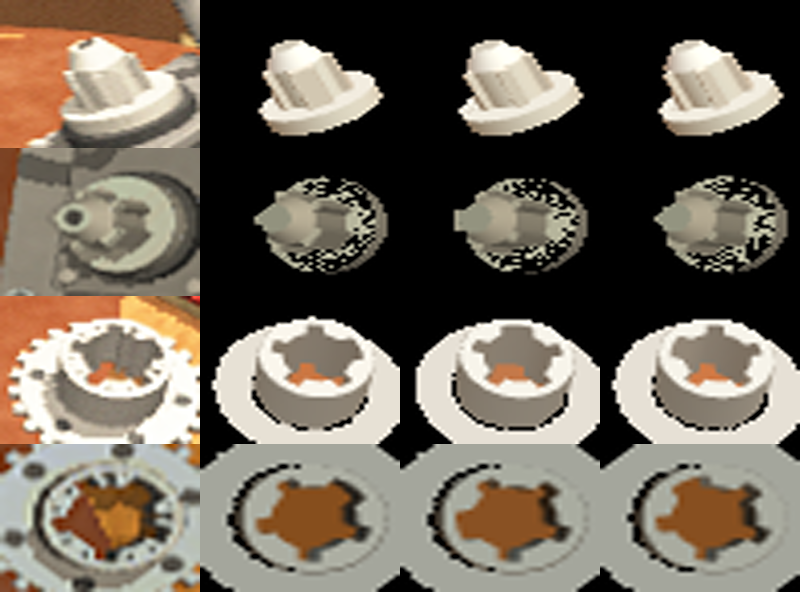

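The renderings agree in both cameras: sprocket at (461,-55) with slot heading 317.7°, and hub phase -33.5°. Now a planning helper, then the approach.

```bash
cat > plan.py <<'E'
from fit import *
np.set_printoptions(precision=2,suppress=True)
p=np.load('stand.npy');Rs,o,Rh,sh=stand(p);sh=sh+Rh@[-.3,-.35,0]
E=lambda rpy:Ro.from_euler('xyz',rpy,degrees=True).as_matrix()
def cur():
    s=env.state();return E(s['ee_rot']),np.array(s['ee_pos']),s
def rows(Rc,pc,Rt,pt,n=None):
    rv=Ro.from_matrix(Rc.T@Rt).as_rotvec();D=Rc.T@(pt-pc)
    n=n or int(max(np.ceil(np.degrees(np.linalg.norm(rv))/10.5),np.ceil(np.linalg.norm(D)/60),1))
    R=Ro.from_rotvec(rv/n);A=sum((R**i).as_matrix() for i in range(n))
    print(n,'rows of',np.round(np.r_[np.linalg.solve(A,D),np.degrees(rv)/n],2))
def tool(ydeg,z=np.array([0,0,-1.])):
    y=np.r_[np.cos(np.radians(ydeg)),np.sin(np.radians(ydeg)),0];return np.c_[np.cross(y,z),y,z]
def hubtool(flip=1,extra=0): # tool z=-hub z, y=flip*hub x
    y=flip*Rh[:,0];z=-Rh[:,2];return np.c_[np.cross(y,z),y,z]@Ro.from_euler('z',extra,degrees=True).as_matrix()
E
python3 - <<'E'
from plan import *
R,x,s=cur();print(x,s['ee_rot'],s['gripper_width'],R,s['qpos'],sh,Rh[:,2])
for yd in(351.2,171.2): print(yd);rows(R,x,tool(yd),np.array([461.2,-55,140]))
for fl in(1,-1):rows(tool(351.2 if fl>0 else 171.2),np.array([461.2,-55,140]),hubtool(fl),sh+Rh[:,2]*85)
E
```

```text
[242.21 521.52 224.95] [180.    -0.   155.09] 91.16273213299715 [[-0.91  0.42  0.  ]
 [ 0.42  0.91  0.  ]
 [ 0.    0.   -1.  ]] [63.94 18.31 89.64  0.   72.04 -1.15] [523.65 210.68  97.87] [0.05 0.44 0.9 ]
351.2
11 rows of [-59.07 -11.17   7.72   0.    -0.     6.72]
171.2
11 rows of [  2.86 -64.82   7.72   0.     0.    -9.65]
9 rows of [ 30.39 -20.69 -10.04  -2.29  -2.22   9.62]
9 rows of [-30.39  20.69 -10.04   2.29   2.22   9.62]
```

Run:
```python
from plan import *
R,x,s=cur()
rows(R,x,tool(36.2),np.array([461.2,-55,110]),12)
```

```text
12 rows of [-44.5  -26.79   9.58   0.    -0.     2.41]
```

```bash
python3 -m crank '-1 -44.5 -26.8 9.6 0 0 2.41;-1 -44.5 -26.8 9.6 0 0 2.41;-1 -44.5 -26.8 9.6 0 0 2.41;-1 -44.5 -26.8 9.6 0 0 2.41;-1 -44.5 -26.8 9.6 0 0 2.41;-1 -44.5 -26.8 9.6 0 0 2.41;-1 -44.5 -26.8 9.6 0 0 2.41;-1 -44.5 -26.8 9.6 0 0 2.41;-1 -44.5 -26.8 9.6 0 0 2.41;-1 -44.5 -26.8 9.6 0 0 2.41' 30; python3 -m crank '-1 -44.5 -26.8 9.6 0 0 2.41;-1 -44.5 -26.8 9.6 0 0 2.41;-1 0 0 0 0 0 0;-1 0 0 0 0 0 0'
python3 - <<'E'
from plan import *
R,x,s=cur();print(x,s['time_s'],s['qpos'])
rows(R,x,tool(36.2),np.array([461.2,-55,22.]))
E
```

```text
time_s: 2.35
ee_pos: [445.9, 45.9, 128.9]
ee_rot: [179.9, 0.0, 130.9]
force: [0.1, -0.2, 0.8]
gripper_width: 91.1
gripper_force: 0.0
time_s: 2.85
ee_pos: [460.9, -54.9, 109.8]
ee_rot: [180.0, -0.0, 126.1]
force: [0.4, 0.3, -0.2]
gripper_width: 90.7
gripper_force: 0.0
[460.9  -54.92 109.78] 2.85 [ -8.24  14.89 113.33   0.04  51.79 -44.4 ]
2 rows of [-0.14  0.09 43.89  0.01 -0.02 -0.03]
```

```bash
python3 -m crank '-1 0 0 30 0 0 0;-1 0 0 30 0 0 0;-1 0 0 27.8 0 0 0;0.1 0 0 0 0 0 0;0.5 0 0 0 0 0 0;1 0 0 0 0 0 0;1 0 0 0 0 0 0;1 0 0 0 0 0 0;1 0 0 0 0 0 0' 40
python3 - <<'E'
from plan import *
R,x,s=cur();print(x,s['time_s'],s['gripper_width'])
cv2.imwrite('pics/g.png',np.hstack([grab_frame('top')[200:330,350:480],grab_frame('scene')[260:390,310:440]]).repeat(3,0).repeat(3,1))
E
```

```text
time_s: 3.98
ee_pos: [461.4, -55.2, 22.8]
ee_rot: [179.9, 0.0, 126.1]
force: [-0.3, 0.9, 7.3]
gripper_width: 52.9
gripper_force: 40.0
[461.38 -55.23  22.78] 3.975 52.877929104191395
```

View pics/g.png

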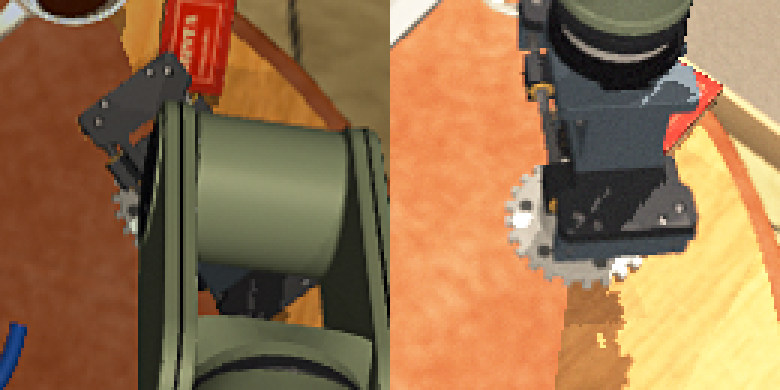

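```bash
python3 -m crank '1 0 0 -20 0 0 0;1 0 0 -50 0 0 0;1 0 0 -60 0 0 0;1 0 0 -20 0 0 0;1 0 0 0 0 0 0'
python3 - <<'E'
from plan import *
R,x,s=cur();print(x,s['time_s'],s['gripper_width'],s['force'])
T=hubtool(1,-45)
rows(R,x,T,sh+Rh[:,2]*100,10);rows(R,x,T,sh+Rh[:,2]*100,12)
E
```

```text
time_s: 4.7
ee_pos: [461.6, -55.4, 173.2]
ee_rot: [179.9, 0.1, 126.2]
force: [-0.2, -0.2, -3.0]
gripper_width: 53.3
gripper_force: 40.0
[461.62 -55.38 173.15] 4.7 53.26169158445741 [-0.16 -0.2  -3.01]
10 rows of [33.74  5.8  -7.36 -0.02 -2.87  8.65]
12 rows of [28.16  4.48 -6.25 -0.02 -2.39  7.2 ]
```

```bash
python3 -m crank '1 28.2 4.5 -6.3 0 -2.39 7.2;1 28.2 4.5 -6.3 0 -2.39 7.2;1 28.2 4.5 -6.3 0 -2.39 7.2;1 28.2 4.5 -6.3 0 -2.39 7.2;1 28.2 4.5 -6.3 0 -2.39 7.2;1 28.2 4.5 -6.3 0 -2.39 7.2;1 28.2 4.5 -6.3 0 -2.39 7.2;1 28.2 4.5 -6.3 0 -2.39 7.2;1 28.2 4.5 -6.3 0 -2.39 7.2;1 28.2 4.5 -6.3 0 -2.39 7.2' >/dev/null;python3 -m crank '1 28.2 4.5 -6.3 0 -2.39 7.2;1 28.2 4.5 -6.3 0 -2.39 7.2;1 0 0 0 0 0 0;1 0 0 0 0 0 0;1 0 0 0 0 0 0'
cat > go.py <<'E'
from plan import *
import sys
R,x,s=cur();T=hubtool(1,-45);q=Rh.T@(x-sh)
print('t',s['time_s'],'hub-frame tcp',q,'w',s['gripper_width'],'F tool',R.T@np.array(s['force']),'M',R.T@np.array(s['torque']),'q',s['qpos'])
rows(R,x,T,sh+Rh[:,2]*float(sys.argv[1]))
E
python3 go.py 70
python3 - <<'E'
from h import *
cv2.imwrite('pics/a.png',np.hstack([grab_frame('top')[170:300,220:350],grab_frame('scene')[130:260,220:350]]).repeat(3,0).repeat(3,1))
E
```

```text
time_s: 6.58
ee_pos: [527.6, 254.3, 186.4]
ee_rot: [161.3, 18.4, 35.1]
force: [0.2, 0.4, -2.5]
gripper_width: 53.1
gripper_force: 40.0
t 6.575 hub-frame tcp [-0.52 -1.34 98.72] w 53.13002318119766 F tool [ 1.18 -0.96  2.09] M [ 0.31  0.18 -0.02] q [ 34.86  29.97  81.3  -18.78  87.23  90.7 ]
1 rows of [ 0.73  1.47 28.71 -0.3   0.32  0.24]
```

View pics/a.png

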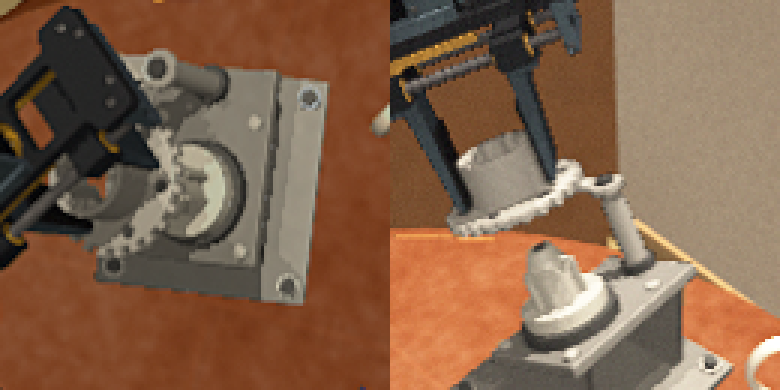

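The sprocket is level with the hub axis and hangs above the nose, collar outward. I'm descending in steps while watching the force.

```bash
python3 -m crank '1 0.7 1.5 15 -0.3 0.3 0.24;1 0 0 16 0 0 0;1 0 0 8 0 0 0;1 0 0 4 0 0 0;1 0 0 0 0 0 0'; python3 go.py 52
```

```text
time_s: 7.3
ee_pos: [527.6, 235.6, 148.2]
ee_rot: [161.0, 18.0, 34.9]
force: [-0.3, -0.2, -1.5]
gripper_width: 52.9
gripper_force: 40.0
t 7.3 hub-frame tcp [-0.61  0.93 56.26] w 52.872102736331584 F tool [ 0.13 -0.58  1.47] M [ 0.35  0.18 -0.06] q [ 33.67  30.57  86.13 -19.66  81.41  91.78]
1 rows of [-1.09 -0.23  4.26  0.01 -0.05 -0.04]
```

```bash
python3 -m crank '1 -1 -0.2 3 0 0 0;1 0 0 2 0 0 0;1 0 0 1.5 0 0 0;1 0 0 1.5 0 0 0;1 0 0 0 0 0 0'; python3 go.py 48
```

```text
time_s: 7.92
ee_pos: [526.2, 231.7, 141.2]
ee_rot: [161.0, 18.0, 34.9]
force: [-0.1, 0.1, -3.3]
gripper_width: 53.1
gripper_force: 40.0
t 7.925 hub-frame tcp [-0.06  0.01 48.22] w 53.14460278435382 F tool [ 1.05 -1.17  2.93] M [ 0.34  0.2  -0.1 ] q [ 33.46  30.63  87.12 -19.79  80.35  91.96]
1 rows of [-0.05  0.04  0.22  0.01 -0.05 -0.03]
```

```bash
python3 -m crank '1 0 0 2 0 0 0;1 0 0 2 0 0 0;1 0 0 2 0 0 0;1 0 0 0 0 0 0'; python3 go.py 35
```

```text
time_s: 8.43
ee_pos: [525.9, 229.0, 135.7]
ee_rot: [161.0, 18.0, 34.9]
force: [-0.0, 0.6, -3.6]
gripper_width: 53.1
gripper_force: 40.0
t 8.425 hub-frame tcp [-0.01 -0.03 42.08] w 53.13194232665928 F tool [ 1.4  -1.54  2.95] M [ 0.36  0.24 -0.03] q [ 33.28  30.77  87.75 -19.89  79.59  92.07]
1 rows of [ 0.01  0.03  7.08  0.01 -0.03 -0.04]
```

```bash
python3 -m crank '1 0 0 3 0 0 0;1 0 0 3 0 0 0;1 0 0 3 0 0 0;1 0 0 3 0 0 0;1 0 0 0 0 0 0'; python3 go.py 23
```

```text
time_s: 9.05
ee_pos: [525.2, 223.7, 124.8]
ee_rot: [161.0, 18.0, 34.9]
force: [0.0, 0.2, -1.7]
gripper_width: 53.2
gripper_force: 40.0
t 9.05 hub-frame tcp [ 0.02 -0.06 29.97] w 53.20736763374218 F tool [ 0.65 -0.66  1.39] M [ 0.35  0.15 -0.02] q [ 32.93  31.06  88.99 -20.11  78.06  92.31]
1 rows of [ 0.06  0.03  6.97  0.01 -0.02 -0.03]
```

```bash
python3 -m crank '1 0 0 3 0 0 0;1 0 0 2 0 0 0;1 0 0 1 0 0 0;1 0 0 1 0 0 0;1 0 0 0 0 0 0;1 0 0 0 0 0 0'; python3 go.py 23
```

```text
time_s: 9.8
ee_pos: [525.0, 220.9, 118.8]
ee_rot: [161.0, 18.0, 34.9]
force: [-0.0, 0.4, -1.4]
gripper_width: 53.1
gripper_force: 40.0
t 9.8 hub-frame tcp [-0.1   0.05 23.34] w 53.0832204240818 F tool [ 0.63 -0.7   1.12] M [ 0.34  0.25 -0.01] q [ 32.73  31.22  89.67 -20.24  77.18  92.44]
1 rows of [-0.11  0.03  0.34  0.01 -0.06 -0.04]
```

Still free of contact. I'll push on gently until the shoulder takes the load.

```bash
python3 -m crank '1 0 0 0.7 0 0 0;1 0 0 0.7 0 0 0;1 0 0 0 0 0 0;1 0 0 0 0 0 0'; python3 go.py 23;python3 -m crank '1 0 0 0.7 0 0 0;1 0 0 0.7 0 0 0;1 0 0 0 0 0 0;1 0 0 0 0 0 0'; python3 go.py 23
```

```text
time_s: 10.3
ee_pos: [525.0, 220.8, 118.6]
ee_rot: [161.0, 17.9, 34.9]
force: [-1.2, 3.7, 4.9]
gripper_width: 53.3
gripper_force: 40.0
t 10.3 hub-frame tcp [-0.13  0.15 23.08] w 53.34556273268835 F tool [-0.43 -1.83 -5.93] M [ 0.4  -0.18 -0.06] q [ 32.72  31.19  89.74 -20.25  77.05  92.47]
1 rows of [-0.2  -0.02  0.08  0.01 -0.14 -0.06]
time_s: 10.8
ee_pos: [525.1, 220.8, 118.5]
ee_rot: [161.0, 17.8, 35.0]
force: [-3.5, 5.3, 11.6]
gripper_width: 53.3
gripper_force: 40.0
t 10.8 hub-frame tcp [-0.13  0.17 23.03] w 53.28634562651587 F tool [ -3.37  -2.37 -12.53] M [ 0.58 -0.48 -0.04] q [ 32.71  31.16  89.79 -20.25  76.96  92.49]
1 rows of [-0.22 -0.03  0.03 -0.   -0.21 -0.08]
```

Firm contact at 23.0 mm, where the grasp offset puts home. Releasing and backing off.

```bash
python3 -m crank '0 0 0 -1 0 0 0;-0.5 0 0 0 0 0 0;-0.65 0 0 0 0 0 0;-0.65 0 0 -10 0 0 0;-0.65 0 0 -25 0 0 0;-0.65 0 0 -50 0 0 0;-0.65 0 0 -50 0 0 0;-0.65 0 0 0 0 0 0'; python3 go.py 23; python3 -m crank '-0.65 -60 0 0 0 0 0;-0.65 -60 0 0 0 0 0;-0.65 -60 0 0 0 0 0;-0.65 0 0 0 0 0 0'
python3 - <<'E'
from h import *
cv2.imwrite('pics/b.png',np.hstack([grab_frame('top')[170:300,220:350],grab_frame('scene')[130:260,220:350]]).repeat(3,0).repeat(3,1))
for c in CM:
  for n in('sprocket_mouth','keeper_knob','hub_nose'): print(c,n,[(np.round(d['point']),round(d['p'],2)) for d in models.search_frame(n,c)[:2]])
E
```

```text
time_s: 11.8
ee_pos: [533.6, 281.1, 242.4]
ee_rot: [161.0, 17.5, 35.0]
force: [-0.3, 1.1, 0.1]
gripper_width: 75.5
gripper_force: 0.0
t 11.8 hub-frame tcp [ -0.5    1.29 161.1 ] w 75.54743925412116 F tool [ 0.35 -0.92 -0.52] M [ 0.23  0.11 -0.03] q [ 36.55  29.45  73.85 -18.64  94.43  90.04]
3 rows of [-0.72 -0.21 46.03  0.01 -0.19 -0.04]
time_s: 12.3
ee_pos: [389.0, 178.6, 295.5]
ee_rot: [160.9, 17.9, 34.9]
force: [1.4, -0.0, 0.2]
gripper_width: 75.5
gripper_force: 0.0
scene sprocket_mouth [(array([514., 200., 119.]), 0.79)]
scene keeper_knob [(array([601., 266., 133.]), 0.59)]
scene hub_nose [(array([518., 202., 105.]), 0.63)]
top sprocket_mouth [(array([523., 210., 117.]), 0.57)]
top keeper_knob [(array([605., 252., 135.]), 0.98)]
top hub_nose [(array([525., 224., 133.]), 0.69)]
```

View pics/b.png

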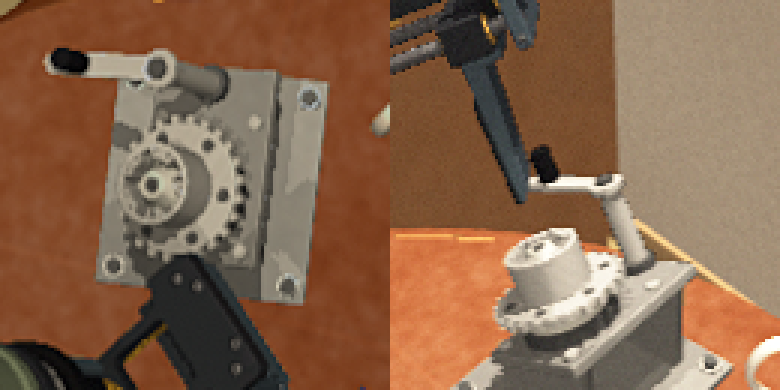

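The picture confirms it: the sprocket sits down on the shoulder with the nose inside the collar at about (150,185), and the keeper is still open with its knob at (70,60). Next I grip the knob and swing it.

```bash
cat > kp.py <<'E'
from plan import *
def kpose(kd,z):
    k=np.radians(kd);return hubtool(1,-(180-kd)),sh+Rh@[-60*np.sin(k),74-60*np.cos(k),z]
def at():
    R,x,s=cur();q=Rh.T@(x-sh);print('t',s['time_s'],'hub tcp',q,'w',s['gripper_width'],'F hub',Rh.T@np.array(s['force']),'k',np.degrees(np.arctan2(-q[0],74-q[1])),np.hypot(q[0],74-q[1]),'q',s['qpos']);return R,x
E
python3 - <<'E'
from kp import *
R,x=at();k=88.7
A=kpose(k,115);rows(R,x,*A);rows(*A,*kpose(k,66));rows(*kpose(k,66),*kpose(0,66),9)
E
```

```text
t 12.7 hub tcp [ 126.43 -126.87  155.81] w 75.28122126508566 F hub [-0.22  0.07  1.28] k -32.1875340445786 237.34700981042752 q [ 36.95  12.23  92.96 -18.45  93.36  90.91]
5 rows of [52.53 19.59  8.15  0.    0.01 -9.26]
1 rows of [-0.  0. 49.  0.  0.  0.]
9 rows of [ -0.89 -10.27  -0.     0.     0.    -9.86]
```

```bash
python3 -m crank '-0.3 52.5 19.6 8.1 0 0 -9.26;-0.2 52.5 19.6 8.1 0 0 -9.26;0 52.5 19.6 8.1 0 0 -9.26;0 52.5 19.6 8.1 0 0 -9.26;0 52.5 19.6 8.1 0 0 -9.26;0 0 0 0 0 0 0;0 0 0 0 0 0 0' 12
python3 - <<'E'
from kp import *
R,x=at();rows(R,x,*kpose(88.7,66))
cv2.imwrite('pics/c.png',np.hstack([grab_frame('top')[150:280,200:330],grab_frame('scene')[110:240,220:350]]).repeat(3,0).repeat(3,1))
E
```

```text
time_s: 13.58
ee_pos: [607.8, 304.8, 175.8]
ee_rot: [-179.4, 26.1, 84.4]
force: [-0.8, 0.5, 1.2]
gripper_width: 45.6
gripper_force: 0.0
t 13.575 hub tcp [-58.96  72.11 115.5 ] w 45.631361135633014 F hub [ 0.18 -0.82  1.27] k 88.16339009762301 58.98611218496788 q [ 34.66  38.96  66.15 -19.18  92.74  42.54]
1 rows of [ 1.07  0.56 49.5  -0.01  0.06 -0.07]
```

View pics/c.png

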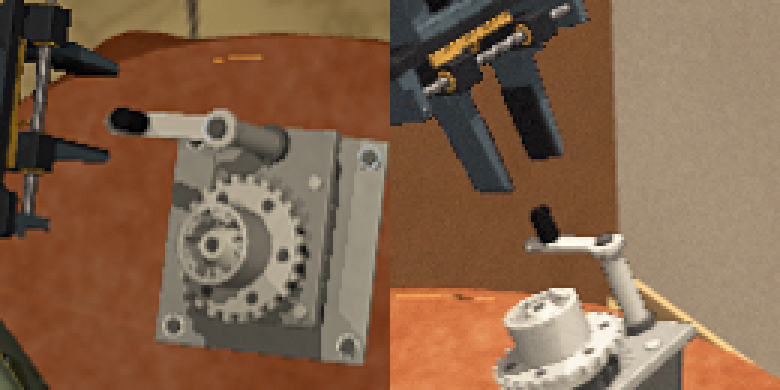

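The open fingers straddle the knob in both views. Descending and gripping.

```bash
python3 -m crank '0 1 0.5 20 0 0 0;0 0 0 20 0 0 0;0 0 0 9 0 0 0;0.4 0 0 0 0 0 0;0.8 0 0 0 0 0 0;1 0 0 0 0 0 0;1 0 0 0 0 0 0' 12
python3 - <<'E'
from kp import *
R,x=at();rows(R,x,*kpose(0,66),9)
E
```

```text
time_s: 14.55
ee_pos: [606.5, 285.1, 132.5]
ee_rot: [-179.5, 25.9, 84.4]
force: [1.2, 1.1, 1.9]
gripper_width: 15.6
gripper_force: 12.0
t 14.55 hub tcp [-60.23  73.17  67.94] w 15.639973179240503 F hub [-0.27  1.01  2.26] k 89.21498834457891 60.238493536849006 q [ 33.49  39.28  71.84 -19.55  86.48  43.46]
9 rows of [ -0.87 -10.34   0.2    0.02   0.    -9.86]
```

Knob gripped (15.6 mm). Now the swing along the arc.

```bash
python3 -m crank '1 -0.9 -10.3 0 0 0 -9.86;1 -0.9 -10.3 0 0 0 -9.86;1 -0.9 -10.3 0 0 0 -9.86;1 -0.9 -10.3 0 0 0 -9.86;1 0 0 0 0 0 0'
python3 - <<'E'
from kp import *
R,x=at();rows(R,x,*kpose(0,67),5)
E
```

```text
time_s: 15.18
ee_pos: [566.7, 276.6, 138.9]
ee_rot: [-162.5, 19.4, 126.6]
force: [-0.2, 1.9, 2.6]
gripper_width: 15.0
gripper_force: 12.0
t 15.175 hub tcp [-45.55  34.76  67.86] w 15.019849137337621 F hub [-0.53 -0.43  3.17] k 49.256151136858755 60.123970447178046 q [ 34.67  35.69  77.9  -19.21  84.54   5.96]
5 rows of [ -0.92 -10.27   0.16   0.03   0.01  -9.88]
```

```bash
python3 -m crank '1 -0.9 -10.3 0 0 0 -9.86;1 -0.9 -10.3 0 0 0 -9.86;1 -0.9 -10.3 0 0 0 -9.86;1 -0.9 -10.3 0 0 0 -9.86;1 -0.7 -8 0 0 0 -7.9;1 0 0 0 0 0 0'
python3 - <<'E'
from kp import *
R,x=at();rows(R,x,*kpose(0,67))
E
python3 -m crank '1 -0.1 -2 0 0 0 -2;1 -0.1 -2 0 0 0 -2;1 0 0 0 0 0 0;1 0 0 0 0 0 0'
python3 - <<'E'
from kp import *
R,x=at()
E
```

```text
time_s: 15.92
ee_pos: [541.7, 240.5, 157.8]
ee_rot: [-154.1, 1.0, 171.1]
force: [-0.8, 2.6, 3.9]
gripper_width: 15.7
gripper_force: 12.0
t 15.925 hub tcp [-2.29 14.3  67.79] w 15.724226452733372 F hub [-0.54 -1.09  4.6 ] k 2.1965874790391777 59.745870989641126 q [ 33.34  31.29  83.25 -19.64  83.26 -42.07]
1 rows of [ 0.21 -2.3   0.78  0.1   0.06 -2.21]
time_s: 16.42
ee_pos: [541.5, 238.6, 158.6]
ee_rot: [-154.3, -0.8, 174.8]
force: [-0.0, 6.7, 3.4]
gripper_width: 15.3
gripper_force: 12.0
t 16.425 hub tcp [-0.18 14.36 67.71] w 15.276867409832805 F hub [-4.51 -0.86  5.97] k 0.17230492834025082 59.63950769209839 q [ 33.16  31.07  83.46 -19.58  83.08 -46.43]
```

```bash
python3 -m crank '1 0 -2 0 0 0 0;1 0 0 0 0 0 0;1 0 0 0 0 0 0'
python3 - <<'E'
from kp import *
R,x=at()
E
```

```text
time_s: 16.8
ee_pos: [541.5, 238.4, 158.7]
ee_rot: [-154.5, -0.8, 174.9]
force: [-0.2, 11.5, 0.3]
gripper_width: 15.5
gripper_force: 12.0
t 16.8 hub tcp [-0.05 14.37 67.71] w 15.549675382147443 F hub [-10.1   -1.64   5.3 ] k 0.04569816983766945 59.62520459746047 q [ 33.09  30.97  83.55 -19.46  82.9  -46.54]
```

The keeper stalls at 0.05° with rising reaction, so it is on its stop. Relaxing, releasing and retreating.

```bash
python3 -m crank '1 0 3 0 0 0 0;0.6 0 0 0 0 0 0;0.2 0 0 0 0 0 0;0.2 0 0 0 0 0 0;0.2 0 0 -20 0 0 0;0.2 0 0 -50 0 0 0;0.2 0 0 -50 0 0 0;0.2 0 0 0 0 0 0'; python3 -m crank '0.2 60 0 0 0 0 0;0.2 60 0 0 0 0 0;0.2 60 0 0 0 0 0;0.2 0 0 0 0 0 0'
python3 - <<'E'
from kp import *
R,x=at()
cv2.imwrite('pics/d.png',np.hstack([grab_frame('top')[150:290,220:360],grab_frame('scene')[140:280,220:360]]).repeat(3,0)[:,:].repeat(2,1)[:, :560] if 0 else cv2.resize(np.hstack([grab_frame('top')[150:290,220:360],grab_frame('scene')[140:280,220:360]]),(800,400),interpolation=cv2.INTER_CUBIC))
for kd in(0,3,6,10):
    P=kpose(kd,75)[1];print(kd,[(proj(P,c)[0]-a)*800/280 for c,a in(('top',(220,150)),('scene',(220,140)))])
E
```

```text
time_s: 17.8
ee_pos: [548.8, 291.1, 269.7]
ee_rot: [-154.3, -0.5, 174.9]
force: [0.4, -0.3, -0.4]
gripper_width: 36.4
gripper_force: 0.0
time_s: 18.3
ee_pos: [365.1, 304.7, 268.8]
ee_rot: [-153.9, -1.0, 175.0]
force: [0.8, -0.6, 0.6]
gripper_width: 36.0
gripper_force: 0.0
t 18.3 hub tcp [   8.45 -168.85  186.1 ] w 36.01598273135965 F hub [0.76 0.9  0.35] k -1.9927755343729217 242.99967625176276 q [ 48.3   19.11  86.88 -14.59  95.74 -35.63]
0 [array([118.97, 207.6 ]), array([135.14, 152.71])]
3 [array([115.  , 207.12]), array([132.45, 152.55])]
6 [array([111.09, 206.39]), array([129.93, 152.27])]
10 [array([105.97, 205.04]), array([126.86, 151.72])]
```

View pics/d.png

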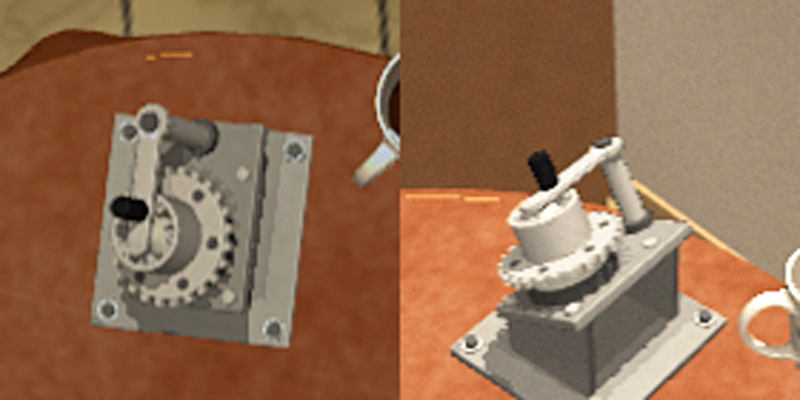

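The arm lies over the collar with its knob end at about (117,209), which matches the predicted position at the stop. The robot is clear of everything.

```bash
python3 -c "
from workcell import env
print(env.job_done())"
```

```text
the job is handed in; nothing more can be done
None
```

I handed the job in at about 18 s of the 48 s allowed: the sprocket sits home on the hub with its broad slot on the master rib, the keeper is against its stop over the collar, the robot touches nothing, and it never went near the mug or tin; no verdict was returned.

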